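# Bolt the lid onto the pantry vegetable bin

## Task

The potato bin in the pantry stands open: its blue lid is stored under the little riser shelf with only its steel keeper end sticking out, too far in to be taken by its handle. Draw the lid out, let it lie flat on the counter clear of the shelf and let go, then take it up again by its black handle, seat it flat and fully home in the recess on top of the bin with the keeper towards the bolt, and let go. Finally slide the bolt fully home through the keeper (if it was left pushed out over the recess, draw it back before seating the lid), leaving the groceries where they stand.

Things in the scene. Friction and masses are not known exactly. Their poses are not given: they have to be found in the camera images.
- lid: loose blue lid, 180 mm (its x) by 110 mm (its y) by 12 mm thick, lowest 5 mm a slightly smaller plug, 176 x 106 mm. 0.25 to 0.42 kg, balanced about its handle. Origin: centre of the underside, z up. It starts flat on the counter, mostly under the riser, handle hidden, its keeper end (-x) sticking out of the riser's front
- lid_handle (a point): centre of the top of the lid's black handle: an upright fin at the middle of the lid, 50 mm along the lid's x, 14 mm thick (lid's y), rising 34 mm above the lid's upper face. Grip it across its thickness
- lid_keeper (a point): centre of the top of the steel keeper on the lid's -x end, 76 mm from the lid's middle: a staple 30 mm wide (lid's y), 22 mm along x, 30 mm high above the lid's upper face, with a tunnel for the bolt along the lid's x, 18 mm wide and 24 mm high. It can be pinched from above across its 30 mm width
- riser: fixed riser shelf: wooden board 160 mm deep (its x), 260 mm wide (its y), underside 90 mm and top 102 mm above the counter, steel legs along both sides 232 mm apart, open at front (-x, robot side) and back. Origin: on the counter below the board's middle. Drawing the lid about 135 mm along the riser's -x brings it clear
- pocket (a point): centre of the floor of the recess in the top of the fixed wooden bin: 183 mm (its x) by 113 mm (its y), 12 mm deep, so the lid lies flush with 1.5 mm play a side. Floor 108 mm, rim 120 mm above the counter. The bolt's track is on the rim at the recess's -x end (robot side). Seated, the lid's origin is at this point and its axes agree with these
- bolt_knob (a point): centre of the top of the bolt's upright brass knob, a 14 mm post, top 60 mm above the rim (180 mm above the counter). Grip its top 32 mm: track cheeks and a bridge rise 25 mm above the rim. The bolt slides along the recess's x, +x towards recess and keeper; its 14 mm rod runs 12.5 mm above the rim, tapered nose 63 mm ahead of the knob's axis
- bolt (a joint): travel of the bolt in m: 0 drawn fully back (nose clear of the recess), 0.05 fully home, against a stop. Above about 0.004 the nose sticks out over the recess and bars the lid. It has about 5 N of friction and stays where it is left
- can: red-labelled food can standing on the riser, 68 mm diameter, 100 mm tall, origin at the centre of its underside; bystander
- tin: low yellow-labelled tin standing on the riser, 84 mm diameter, 38 mm tall, origin at the centre of its underside; bystander
- jar: glass jar with a green cap standing on the counter, 72 mm diameter, 120 mm tall, origin at the centre of its underside; bystander

How it is judged:
On the way, in this order (a step that is already met when the one before it is completed fails the run):
1. the lid lies flat on the counter, clear of the riser, let go (height (world z) of lid below 0.006 m and angle between lid's own z axis and vertical below 0.06 rad and horizontal distance between lid_handle and riser above 0.115 m and contact force between the fingers and lid below 0.1 N), for 0.2 s.
2. the lid is seated flat in the recess, keeper towards the bolt, let go, with the bolt still back (horizontal distance between lid and pocket below 0.005 m and z of lid in the frame of pocket below 0.003 m and angle between the z axis of lid and the z axis of pocket, either way round below 0.03 rad and angle between the x axis of lid and the x axis of pocket, either way round below 0.06 rad and x of lid_keeper in the frame of pocket below -0.06 m and value of joint bolt below 0.03 m and contact force between the fingers and lid below 0.1 N), for 0.2 s.
At the end, for the whole second after the job is handed in: The lid lies in the recess within 5 mm of its centre, no more than 3 mm proud, level within 0.03 rad and square within 0.06 rad, keeper towards the bolt; the bolt is at 45 mm or more of its 50 mm travel, through the keeper; everything is released and at rest (horizontal distance between lid and pocket below 0.005 m and z of lid in the frame of pocket below 0.003 m and angle between the z axis of lid and the z axis of pocket, either way round below 0.03 rad and angle between the x axis of lid and the x axis of pocket, either way round below 0.06 rad and x of lid_keeper in the frame of pocket below -0.06 m and value of joint bolt above 0.045 m and linear speed of lid below 0.02 m/s); the robot touches nothing.
It fails at once if a grocery item is shifted by more than 30 mm (distance of any of can, tin, jar from where it was at the start of the episode above 0.03 m).
It fails at once if a grocery item is tipped (angle between any of can, tin, jar's own z axis and vertical above 0.3 rad).
It also fails if it takes over 72 s, if anything falls off the work surface, if the arm or the gripper's body presses on something with over 40 N, if the wrist force passes 120 N, or if a joint passes its speed limit or range.

## Robot

A 7-joint arm with a two-finger parallel gripper is mounted at the origin on the work surface. World frame = base frame: x ahead of the robot, y to its left, z up, the work surface at z = 0. Lengths are in m, angles in rad, forces in N, time in s.
With the tool pointing down it reaches from about 0.4 to 0.85 m from the base axis. Payload 6.9 kg.
Tool frame: the origin (TCP) lies at the very end of the fingers, on their centre line; the grasp point (between the pads) lies 19 mm behind it; z points along the fingers, y is the line along which they close (so a half turn about z gives the same grasp; the last joint's range is limited). The gripper opens to 85 mm and grips with 20 to 120 N. Pads are 22 mm wide; open, the fingers measure 114 mm over their backs; the gripper's body (76 mm by 85 mm) begins 54 mm behind the grasp point. The pads swing forward as they close: fully open they stand 13 mm farther back than shut.
Start: joints at [-1.165, 0.507, -0.238, 1.5, 0.126, 1.149, -0.155], TCP at [0.185, 0.597, 0.231] pointing down, gripper open.
Joint ranges: [-3.08, 3.08], [-0.24, 2.05], [-1.43, 1.35], [0, 2.5], [-1.52, 4.66], [0.17, 1.96], [-2.89, 2.89]. Speed limits (rad/s): [2.39, 2.39, 3.14, 3.14, 3.14, 3.14, 3.14].

## Interface

Orientations are given as a unit quaternion [w, x, y, z].
In Python, from station import ctrl, grab_frame, camera_info gives the robot as it stands (ctrl), with the cameras as plain functions. Calls block until the motion is done:
- ctrl.movep(position, orientation): joint-space move of the TCP to a pose.
- ctrl.movel(position, frame=None, max_speed=0.15): straight line of the TCP; frame=None keeps the orientation; max_speed is the mean speed in m/s.
- ctrl.set_joints(angles): joint-space move.
- ctrl.ungrasp() and ctrl.close_gripper(force=None): open the fingers fully, or close them until they stop; force is the grip in N (None keeps the last).
- ctrl.pause(seconds).
- ctrl.ik(position, orientation): joint angles nearest the present ones, or None.
- ctrl.get_state(): the state.
- grab_frame(name): name is "scene" or "top" or "wrist"; returns the picture (480x640x3 uint8, blue, green, red); there is no depth.
- camera_info(name): a dict with "mtx" (3x3 intrinsics, pixels), "R" (3x3) and "t" (3): a world point X has camera coordinates R X + t; the wrist camera has in their place "hand_eye" (4x4, takes a point from camera to tool coordinates, whose origin is the TCP and whose axes are the flange's). Camera axes: x right, y down, z forward; pixel columns grow to the right and rows downward; lengths in m; the calibration is good to about 2 mm. A picture is of the moment at which its call begins: read the wrist's pose just before it. camera_info takes no time and is no camera call.
A pose or a line that the arm cannot do raises ctrl.Unreachable and nothing moves.
- ctrl.close_job(): hands the job in; it is judged then, once.
The state is a dict: "time": time; "qpos": joint angles; "qd": joint speeds; "tau": joint torques, N m; "tcp_pos": TCP position; "eef_rot": TCP orientation; "contact_force": force on the tool from outside, world axes, zero at the start; "wrist_torque": the same for the moment, N m; "width": finger opening in m; "gripper_force": force on a finger pad.
Only numpy, scipy, OpenCV 4.12 (cv2) and the standard library are available. Lean on these libraries where they do the work, as an engineer would, in place of code of your own. Each camera call takes 0.05 s, during which the arm holds its last target. There are 200 camera calls.

## Working session

There is one attempt and no reset: what is moved stays moved. The work goes in short steps, each a Python script; the robot and the scene stay as the last script left them, time stands still between calls to the robot, and variables do not carry over. Pictures are saved under pics/ and viewed, at most 10 in all, crops included, and the job is handed in when it is done.

```bash
mkdir -p pics; ls; python3 - <<'E'
from station import ctrl, grab_frame, camera_info
import cv2,numpy as np
for n in ("scene","top"):
    cv2.imwrite(f"pics/{n}0.png",grab_frame(n)); i=camera_info(n); print(n,i)
print(camera_info("wrist")); s=ctrl.get_state(); print(s)
E
```

```text
pics
station.py
scene {'mtx': array([[437.89194431,   0.        , 318.27604342],
       [  0.        , 437.89194431, 238.55904887],
       [  0.        ,   0.        ,   1.        ]]), 'R': array([[ 0.34522611,  0.93851571,  0.00268385],
       [ 0.66205906, -0.2415047 , -0.70947395],
       [-0.66520428,  0.2467058 , -0.70472655]]), 't': array([-0.19920556, -0.32525458,  1.41265596])}
top {'mtx': array([[464.40989842,   0.        , 328.76852963],
       [  0.        , 464.40989842, 242.22450789],
       [  0.        ,   0.        ,   1.        ]]), 'R': array([[ 0.05933313, -0.9982203 ,  0.00598463],
       [-0.97656119, -0.05928624, -0.20691393],
       [ 0.20690049,  0.00643249, -0.97834085]]), 't': array([-0.03913333,  0.63851998,  0.91800866])}
{'mtx': array([[360.09101404,   0.        , 320.96101481],
       [  0.        , 360.09101404, 241.69082703],
       [  0.        ,   0.        ,   1.        ]]), 'hand_eye': array([[-8.71197599e-04, -9.56817656e-01, -2.90687486e-01,
         7.46750538e-02],
       [ 9.99999593e-01, -7.65019923e-04, -4.78908386e-04,
        -1.24862192e-
[... 209 characters left out ...]
1655059 ,  0.50827653, -0.23752734,  1.5010531 ,  0.1256748 ,
        1.14889425, -0.15482161]), 'qd': array([ 1.12431949e-05, -1.83880156e-03, -1.39546679e-03, -3.35070992e-03,
        1.78062491e-06, -1.28288626e-04,  7.06826763e-04]), 'tau': array([-5.73310172e-03, -6.21835256e+01, -2.19492562e+00, -2.50212085e+01,
        1.25309592e-02,  7.69926875e-03, -1.64693705e-05]), 'tcp_pos': array([0.1845033 , 0.59666417, 0.23049533]), 'eef_rot': array([-1.19344745e-04,  1.49345126e-01,  9.88784787e-01, -8.14399761e-04]), 'contact_force': array([-0.5910221 , -0.07592875,  0.86557629]), 'wrist_torque': array([0.06733046, 0.01834728, 0.01459193]), 'gripper_force': 0.0, 'width': 0.0852154146457457}
```

View pics/scene0.png

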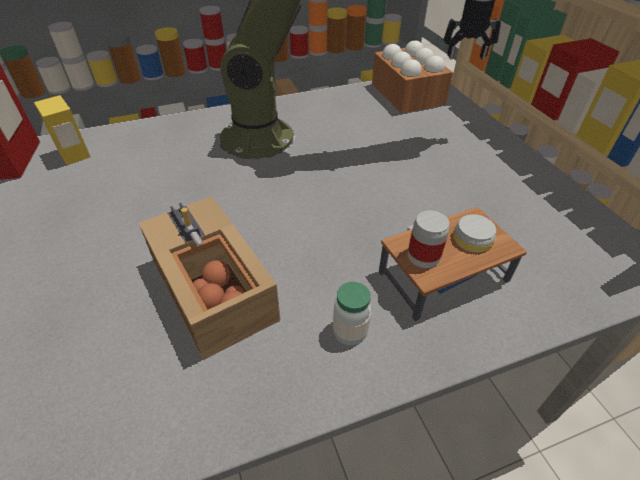

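View pics/top0.png

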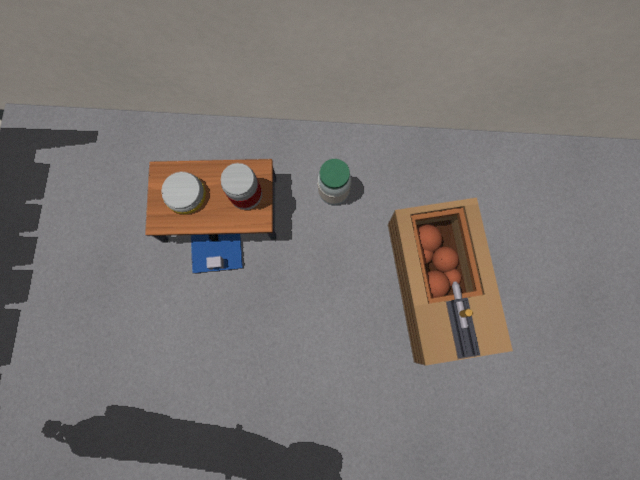

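The top view shows the riser at about (148-273, 160-235), with the keeper end sticking out and the keeper top near (215,262). The jar is at (335,173). The bin recess corners are near (415,215)-(482,298), with the knob at (468,313) and the bolt nose out over the recess. I'll zoom in for accurate pixels.

```bash
cat > h.py <<'E'
from station import ctrl, grab_frame, camera_info
import cv2,numpy as np
from scipy.spatial.transform import Rotation as Rot
def ray(name,uv,z,T=None):
    i=camera_info(name); p=np.linalg.solve(i["mtx"],[*uv,1.])
    if name=="wrist":
        H=i["hand_eye"]; R=T[:3,:3]@H[:3,:3]; c=T[:3,:3]@H[:3,3]+T[:3,3]
    else: R=i["R"].T; c=-R@i["t"]
    d=R@p; return c+d*(z-c[2])/d[2]
def pose():
    s=ctrl.get_state(); q=s["eef_rot"]; T=np.eye(4); T[:3,:3]=Rot.from_quat(np.r_[q[1:],q[0]]).as_matrix(); T[:3,3]=s["tcp_pos"]; return T
def proj(name,X,T=None):
    i=camera_info(name)
    if name=="wrist":
        M=np.linalg.inv(T@i["hand_eye"]); c=M[:3,:3]@X+M[:3,3]
    else: c=i["R"]@X+i["t"]
    p=i["mtx"]@c; return p[:2]/p[2]
def down(a):
    "tool down with tool y (closing line) along world angle a (half-turn free)"
    y=np.array([np.cos(a),np.sin(a),0]); z=np.array([0,0,-1.]); 
    q=Rot.from_matrix(np.c_[np.cross(y,z),y,z]).as_quat(); return np.r_[q[3],q[:3]]
E
python3 - <<'E'
from h import *
t=cv2.imread("pics/top0.png")
a=cv2.resize(t[150:300,140:290],(600,600),interpolation=cv2.INTER_CUBIC)
b=cv2.resize(t[195:370,385:515],(None or (520,700)),interpolation=cv2.INTER_CUBIC)
cv2.imwrite("pics/ca.png",a);cv2.imwrite("pics/cb.png",cv2.resize(t[195:345,385:515],(520,600),interpolation=cv2.INTER_CUBIC))
print("keeper",ray("top",(215,262),.042),"knob",ray("top",(468,313),.18),"jar",ray("top",(335,173),.12),"can",ray("top",(238,180),.202))
print("riser c",[ray("top",p,.102) for p in((148,162),(273,160),(148,235),(273,235))])
E
```

```text
keeper [0.58669951 0.241298   0.042     ] knob [ 0.49994116 -0.26179114  0.18      ] jar [ 0.77542752 -0.00531095  0.12      ] can [0.7198346  0.17522522 0.202     ]
riser c [array([0.78230473, 0.39105743, 0.102     ]), array([0.80310129, 0.12766241, 0.102     ]), array([0.6249661 , 0.36895615, 0.102     ]), array([0.64047305, 0.11393755, 0.102     ])]
```

View pics/ca.png

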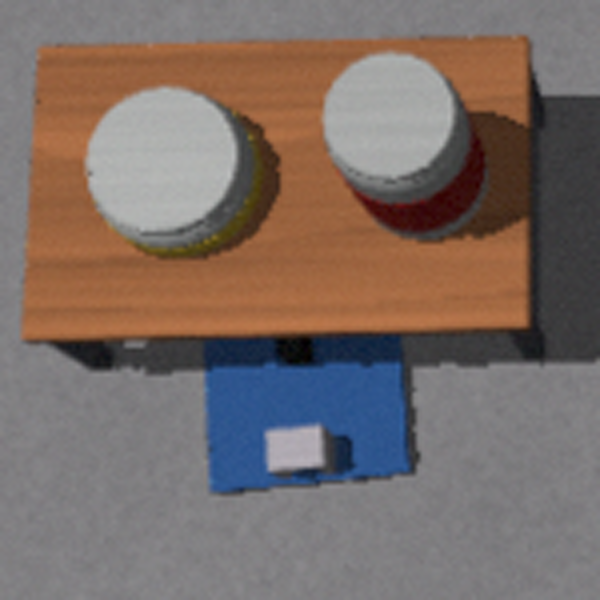

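View pics/cb.png

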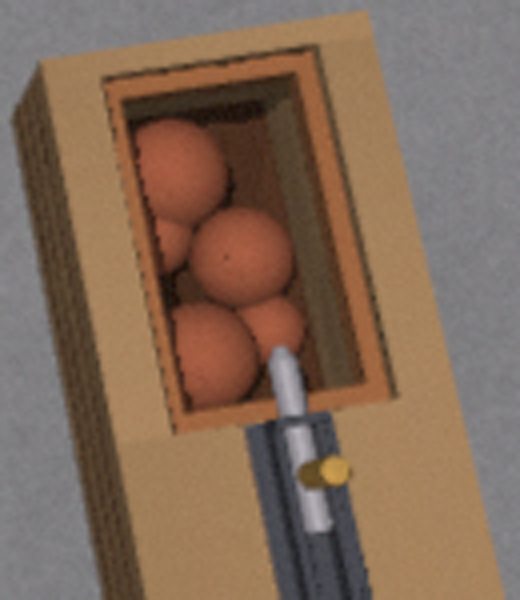

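Crop a shows the keeper top with corners (267,430), (325,425), (328,468) and (270,473), and the lid's front corners at (212,492) and (412,472). Crop b shows the recess rim corners at (104,80), (318,46), (397,398) and (175,434), the knob top at (337,470), and the bolt sticking out over the recess.

```bash
python3 - <<'E'
from h import *
np.set_printoptions(precision=4,suppress=True)
fa=lambda p,o:np.array(o)+(np.array(p)+.5)/4-.5
A=lambda p,z:ray("top",fa(p,(140,150)),z); B=lambda p,z:ray("top",fa(p,(385,195)),z)
k=np.array([A(p,.042) for p in((267,430),(325,425),(328,468),(270,473))]); print("keeper",k.mean(0),k[0]-k[1],k[0]-k[3])
f=[A(p,.012) for p in((212,492),(412,472))]; print("front",f,np.linalg.norm(f[0]-f[1]),"mid",np.mean(f,0)); d=f[0]-f[1]; print("lid yaw",np.arctan2(-d[0],d[1]))
print("handle seen",A((293,350),.046))
rz=np.array([A(p,.102) for p in((38,46),(528,37),(530,330),(22,337))]);print("riser",rz.mean(0),[np.linalg.norm(rz[i]-rz[i-1]) for i in range(4)]); d=rz[0]-rz[1]+rz[3]-rz[2];print("yaw",np.arctan2(-d[0],d[1]))
r=np.array([B(p,.12) for p in((104,80),(318,46),(397,398),(175,434))]);print("pocket",r.mean(0),[np.linalg.norm(r[i]-r[i-1]) for i in range(4)])
d=r[0]-r[3]+r[1]-r[2];print("yaw",np.arctan2(d[1],d[0])); d=r[0]-r[1]+r[3]-r[2];print("yaw",np.arctan2(-d[0],d[1]))
kn=B((337,470),.18);print("knob",kn)
print("can",A((390,117),.202),"tin",A((163,160),.14),"jar",ray("top",(335,173),.12))
print("scene: keeper/knob/pocket proj",[proj("scene",x) for x in (k.mean(0),kn,r.mean(0))])
for p in ((.56,.241,.2),(.587,.241,.05)): print(ctrl.ik(p,down(np.pi/2)))
E
```

```text
keeper [0.5869 0.2435 0.042 ] [-0.0046  0.0309  0.    ] [0.0232 0.0043 0.    ]
front [array([0.5647, 0.2954, 0.012 ]), array([0.5824, 0.1865, 0.012 ])] 0.1103806821525718 mid [0.5735 0.241  0.012 ]
lid yaw 0.1614888174350084
handle seen [0.6402 0.2509 0.046 ]
riser [0.7158 0.2528 0.102 ] [np.float64(0.1580530203729159), np.float64(0.25903060822084933), np.float64(0.15971989190243416), np.float64(0.25963601738690056)]
yaw 0.07813205172648514
pocket [ 0.6195 -0.2374  0.12  ] [np.float64(0.18100854276358322), np.float64(0.11146198140101866), np.float64(0.18150348904434133), np.float64(0.11119071514946778)]
yaw 0.21484672457335144
yaw 0.22062408518914484
knob [ 0.5016 -0.2634  0.18  ]
can [0.7219 0.1771 0.202 ] tin [0.7138 0.302  0.14  ] jar [ 0.7754 -0.0053  0.12  ]
scene: keeper/knob/pocket proj [array([414.7835, 228.0313]), array([183.6515, 210.2993]), array([212.1457, 267.7318])]
[-0.3132  0.5075 -0.213   1.5902  0.1183  1.0565  1.0124]
[-0.292   0.7048 -0.2279  1.6834  0.2103  0.7774  0.953 ]
```

Sizes and reach all agree with the given values: keeper 31x23 mm, lid front 110 mm, riser 259x159 mm, recess 181x111 mm, knob on the recess axis 121 mm back (bolt about 0.037). I'll draw the bolt back first.

```bash
cat >> h.py <<'E'
PY=.218; P=np.array([.6195,-.2374]); KN=np.array([.5016,-.2634,.18]); ex=lambda a:np.array([np.cos(a),np.sin(a),0])
def st(l):
    s=ctrl.get_state(); print(l,"t%.1f"%s["time"],s["tcp_pos"].round(4),"F",s["contact_force"].round(1),"w%.4f"%s["width"],"g%.0f"%s["gripper_force"],flush=True); return s
E
python3 - <<'E'
from h import *
o=down(np.pi/2+PY)
ctrl.movep([KN[0],KN[1],.24],o); st("above")
T=pose(); cv2.imwrite("pics/w1.png",grab_frame("wrist")); np.save("w1.npy",T); print(proj("wrist",KN,T))
ctrl.movel([KN[0],KN[1],.152],max_speed=.1); st("down")
ctrl.close_gripper(40); s=st("grip"); p=s["tcp_pos"]
for d in (.02,.03,.034,.037,.040,.043):
    ctrl.movel(p-ex(PY)*d,max_speed=.06); s=st(d)
    if np.linalg.norm(s["contact_force"][:2])>22: break
E
```

```text
above t3.3 [ 0.502  -0.2626  0.2399] F [-0.1 -0.5  0.5] w0.0853 g0
[321.29677147 263.30588283]
down t4.4 [ 0.5019 -0.2637  0.1526] F [ 0.  -0.3 -0.4] w0.0853 g0
grip t5.0 [ 0.5015 -0.2631  0.1522] F [-2.8  1.8  3.1] w0.0124 g39
0.02 t5.5 [ 0.4818 -0.2674  0.1522] F [0.1 1.1 2.3] w0.0125 g39
0.03 t5.8 [ 0.4721 -0.2695  0.1522] F [1.4 2.5 2.2] w0.0127 g39
0.034 t6.1 [ 0.4687 -0.2703  0.1522] F [ 2.6  1.9 -0.5] w0.0124 g39
0.037 t6.3 [ 0.4667 -0.2707  0.1522] F [ 5.5  3.  -1.2] w0.0130 g39
0.04 t6.6 [ 0.4666 -0.2707  0.1523] F [13.7  3.8 -6.5] w0.0128 g39
0.043 t6.8 [ 0.4666 -0.2708  0.1524] F [ 22.9   4.4 -10.8] w0.0124 g40
```

View pics/w1.png

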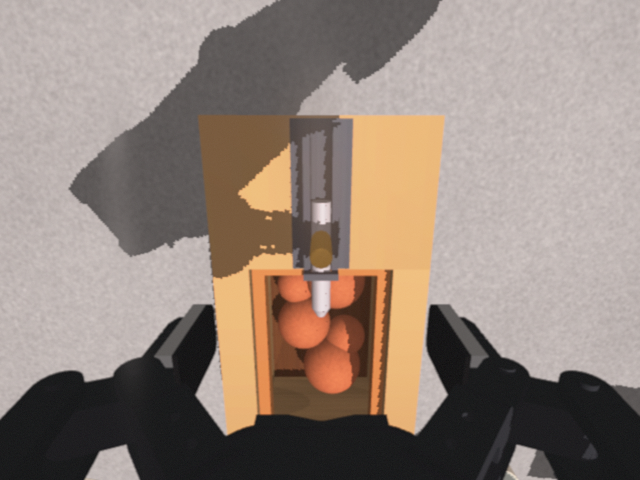

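The bolt is drawn back to its stop, with the knob now at (.4666,-.2708). The wrist view shows the knob at (320,255) and the recess centred on column 321, so the yaw and axis are confirmed. Next I'll pull the lid out.

```bash
python3 - <<'E'
from h import *
ctrl.ungrasp(); p=pose()[:3,3]; ctrl.movel([p[0],p[1],.23],max_speed=.2)
LY=.16; RY=.078; K=np.array([.5869,.2435,0])-ex(LY)*.004
ctrl.movep(K+[0,0,.15],down(np.pi/2+LY)); st("above")
ctrl.movel(K+[0,0,.017],max_speed=.12); st("down")
ctrl.close_gripper(50); s=st("grip"); p=s["tcp_pos"]
for d in (.03,.145):
    ctrl.movel(p-ex(RY)*d,max_speed=.08); st(d)
ctrl.ungrasp(); st("open")
ctrl.movel(pose()[:3,3]+[0,0,.12],max_speed=.2)
q=p-ex(RY)*.145+ex(LY)*.02
ctrl.movep([q[0],q[1],.25],down(np.pi/2+LY)); ctrl.pause(.2); st("up"); np.save("w2.npy",pose())
cv2.imwrite("pics/w2.png",grab_frame("wrist")); cv2.imwrite("pics/t2.png",grab_frame("top"))
E
```

```text
above t10.0 [0.5836 0.241  0.1504] F [0.1 0.2 0.1] w0.0852 g0
down t11.3 [0.5835 0.243  0.0178] F [ 0.5 -0.2  0.3] w0.0853 g0
grip t11.8 [0.5831 0.243  0.0174] F [-1.6  0.5  4.6] w0.0292 g51
0.03 t12.4 [0.5515 0.2405 0.0174] F [-6.9 -0.9  8.3] w0.0288 g51
0.145 t13.9 [0.4382 0.2318 0.0174] F [-2.8  0.3  2.3] w0.0290 g51
open t14.5 [0.4386 0.2317 0.0174] F [-0.4  0.7  0.4] w0.0855 g0
up t16.0 [0.4574 0.2348 0.2484] F [-0.2 -0.7  0.3] w0.0855 g0
```

View pics/w2.png

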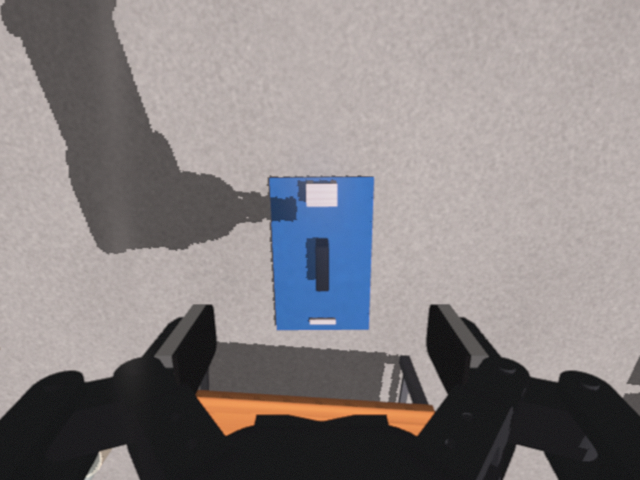

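The lid is clear of the riser. Blue corners are at (269,177), (374,177), (369,329) and (277,329), with the keeper at (321,195) and the handle at (321,265). I'll compute its pose from a blue mask, cross-check with the top view, then grip and lift.

```bash
cat >> h.py <<'E'
def lidrect(img,name,z,T=None,roi=None):
    m=(img[...,0]>70)&(img[...,0].astype(int)>img[...,2]*1.7)&(img[...,0].astype(int)>img[...,1]*1.25)
    m=m.astype(np.uint8)
    if roi: k=np.zeros_like(m); k[roi[1]:roi[3],roi[0]:roi[2]]=1; m*=k
    m=cv2.morphologyEx(m,cv2.MORPH_CLOSE,np.ones((5,5),np.uint8))
    c=max(cv2.findContours(m,cv2.RETR_EXTERNAL,cv2.CHAIN_APPROX_NONE)[0],key=cv2.contourArea)[:,0]
    X=np.array([ray(name,p,z,T)[:2] for p in c])*1000
    (cx,cy),(w,h),a=cv2.minAreaRect(X.astype(np.float32)); b=cv2.boxPoints(((cx,cy),(w,h),a))
    e=[b[1]-b[0],b[2]-b[1]]; e=e[0] if np.linalg.norm(e[0])>np.linalg.norm(e[1]) else e[1]; e=e*np.sign(e[0])
    return np.array([cx,cy])/1000,(round(w,1),round(h,1)),np.arctan2(e[1],e[0])
E
python3 - <<'E'
from h import *
T=np.load("w2.npy"); print(lidrect(cv2.imread("pics/w2.png"),"wrist",.012,T)); print(lidrect(cv2.imread("pics/t2.png"),"top",.012,None,(100,200,350,400)))
c=np.array([ray("wrist",p,.012,T) for p in((269,177),(374,177),(369,329),(277,329))]);print(c.mean(0))
print("expected", [.4382+.08*np.cos(.16),.2318+.08*np.sin(.16)])
E
```

```text
(array([0.51459479, 0.2431954 ]), (178.3, 108.9), np.float32(0.1666039))
(array([0.51762897, 0.24457657]), (179.3, 110.6), np.float32(0.16928765))
[0.51427141 0.2440611  0.012     ]
expected [np.float64(0.5171781826700501), np.float64(0.24454545652913967)]
```

```bash
python3 - <<'E'
from h import *
L=np.array([.5172,.2444,0]); o=down(np.pi/2+.167)
ctrl.movep(L+[0,0,.12],o); ctrl.movel(L+[0,0,.018],max_speed=.1); ctrl.close_gripper(80); st("grip")
ctrl.movel(L+[0,0,.20],max_speed=.12); st("lift")
o=down(np.pi/2+PY)
ctrl.movep([*P,.24],o); ctrl.movel([*P,.155],max_speed=.1); ctrl.pause(.3); s=st("hover")
np.save("w3.npy",pose()); t=grab_frame("top"); cv2.imwrite("pics/t3.png",t); cv2.imwrite("pics/w3.png",grab_frame("wrist"))
zt=s["tcp_pos"][2]-.018+.012
print(lidrect(t,"top",zt,None,(360,150,560,400)))
cv2.imwrite("pics/c3.png",cv2.resize(t[195:345,385:515],(520,600),interpolation=cv2.INTER_CUBIC))
E
```

```text
grip t18.6 [0.5172 0.2445 0.0183] F [-1.4  0.2  4.8] w0.0125 g79
lift t20.2 [0.5168 0.2443 0.1993] F [-0.7 -0.  -3.8] w0.0125 g78
hover t23.3 [ 0.6197 -0.2375  0.1554] F [ 0.3  0.1 -3.3] w0.0125 g78
(array([ 0.66500787, -0.2250509 ]), (85.8, 105.9), np.float32(-1.3526884))
```

View pics/w3.png

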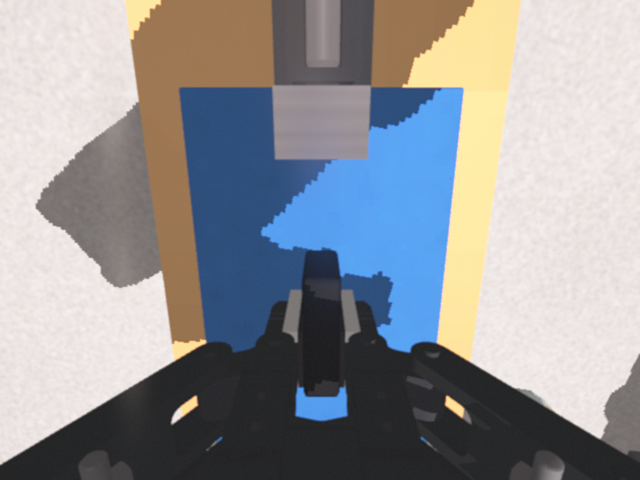

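View pics/c3.png

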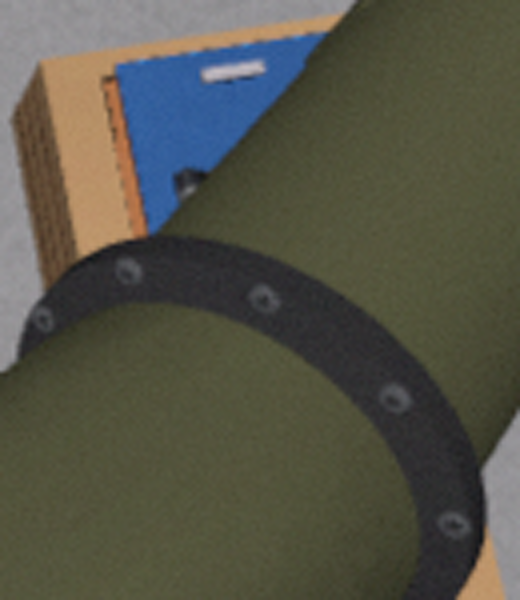

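The wrist view shows the lid level over the recess, keeper (273-370) against the bolt track (272-374), front corners at (180,88) and (463,88). In the top crop the lid's far-left corner is at (113,65); I'll use these to check the lid's offset.

```bash
python3 - <<'E'
from h import *
np.set_printoptions(precision=4,suppress=True)
zt=.1554-.018+.012; T=np.load("w3.npy"); R=np.array([[np.cos(PY),-np.sin(PY)],[np.sin(PY),np.cos(PY)]])
f=lambda X:R.T@(X[:2]-P)
B=lambda p,z:ray("top",np.array([385,195])+(np.array(p)+.5)/4-.5,z)
print("top corner rel",f(B((113,65),zt)),"want .09 .055; edge pt",f(B((147,238),zt)), "recess corner",f(B((104,80),.12)))
print("tin end corner (313,40):",f(B((320,33),zt)))
for p in((180,88),(463,88)): print("wrist front",f(ray("wrist",p,zt,T)))
print("tcp",f(T[:3,3]),"knob line",f(np.array([.4666,-.2708])))
T1=np.load("w1.npy")
for p in((251,270),(392,270)): print("w1 recess front corners",f(ray("wrist",p,.12,T1)))
E
```

```text
top corner rel [0.0901 0.0563] want .09 .055; edge pt [0.0025 0.057 ] recess corner [0.0904 0.0554]
tin end corner (313,40): [ 0.0902 -0.0481]
wrist front [-0.0912 -0.0543]
wrist front [-0.0911  0.0529]
tcp [ 0.0001 -0.0001] knob line [-0.1565  0.0005]
w1 recess front corners [-0.0929 -0.0544]
w1 recess front corners [-0.093   0.0551]
```

The estimates agree within about 1 mm, so I'll lower it and watch the force.

```bash
python3 - <<'E'
from h import *
for z in (.144,.140,.137,.134,.131,.128,.126):
    ctrl.movel([*P,z],max_speed=.04); s=st(z)
    if s["contact_force"][2]>12: break
E
```

```text
0.144 t23.9 [ 0.6193 -0.2372  0.1435] F [-0.3  0.7 -4.6] w0.0126 g78
0.14 t24.1 [ 0.6193 -0.2373  0.1397] F [-0.7 -0.2 -3.7] w0.0126 g78
0.137 t24.4 [ 0.6194 -0.2373  0.1368] F [-0.1  0.  -4.1] w0.0126 g78
0.134 t24.6 [ 0.6194 -0.2373  0.1338] F [ 0.7  0.4 -3.7] w0.0130 g78
0.131 t24.9 [ 0.6194 -0.2373  0.1307] F [-0.6  1.1 -3.8] w0.0128 g78
0.128 t25.1 [ 0.6194 -0.2373  0.1277] F [-0.7 -0.2 -4.5] w0.0127 g78
0.126 t25.4 [ 0.6198 -0.2376  0.1264] F [-0.4 -0.8 -0.1] w0.0122 g78
```

It slid in cleanly, with the underside at 0.108. I'll release, lift and check.

```bash
python3 - <<'E'
from h import *
ctrl.ungrasp(); ctrl.pause(.3); st("open")
ctrl.movel([*P,.25],max_speed=.15); 
k=np.array([.4666,-.2708]); ctrl.movep([*k,.25],down(np.pi/2+PY)); ctrl.pause(.2); st("k"); T=pose()
w=grab_frame("wrist"); cv2.imwrite("pics/w4.png",w)
c,d,a=lidrect(w,"wrist",.12,T); print(c-P,d,a-PY)
E
```

```text
open t26.4 [ 0.6195 -0.2374  0.126 ] F [-0.5  0.4 -0.1] w0.0852 g0
k t28.2 [ 0.4677 -0.2703  0.2495] F [ 0.4 -0.7  0.3] w0.0858 g0
[-0.03375952 -0.00848745] (115.5, 108.9) -0.00045230985
```

View pics/w4.png

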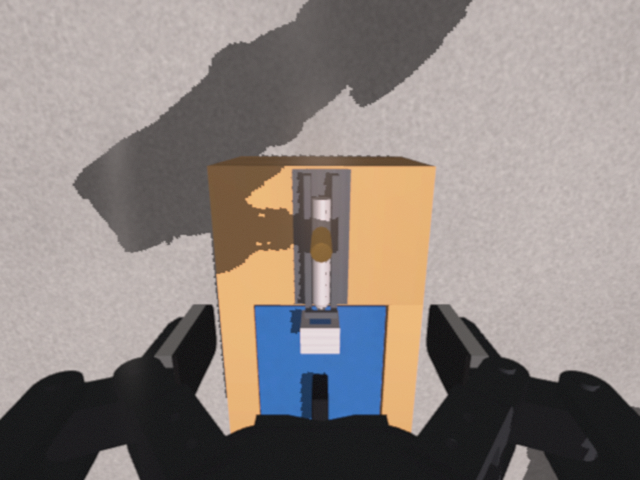

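The lid sits flush and square in the recess, front edge at row 306, with the keeper at (320,332) in line with the bolt (nose at (321,307)). Now I'll slide the bolt home.

```bash
python3 - <<'E'
from h import *
k=np.array([.4666,-.2708]); ctrl.movel([*k,.152],max_speed=.1); ctrl.close_gripper(50); s=st("grip"); p=s["tcp_pos"]
for d in (.012,.025,.04,.046,.05,.053,.056):
    ctrl.movel(p+ex(PY)*d,max_speed=.05); s=st(d); print("adv %.4f"%((s["tcp_pos"]-p)@ex(PY)))
    if s["contact_force"][:2]@ex(PY)[:2]<-22: break
E
```

```text
grip t30.1 [ 0.4666 -0.2707  0.1522] F [-0.9  1.5  2.7] w0.0123 g49
0.012 t30.4 [ 0.4783 -0.2681  0.1522] F [-2.3 -0.4  3.6] w0.0123 g49
adv 0.0120
0.025 t30.9 [ 0.4913 -0.2653  0.1522] F [-0.8  0.3  3. ] w0.0125 g49
adv 0.0253
0.04 t31.3 [ 0.506  -0.262   0.1522] F [-1.3  1.1  4.6] w0.0128 g49
adv 0.0403
0.046 t31.6 [ 0.5115 -0.2608  0.1522] F [-1.   0.8  3.5] w0.0125 g49
adv 0.0460
0.05 t31.8 [ 0.5152 -0.26    0.1522] F [-3.9  1.3  4.6] w0.0123 g49
adv 0.0498
0.053 t32.1 [ 0.5156 -0.2599  0.1522] F [-10.8   0.9   8.6] w0.0123 g50
adv 0.0501
0.056 t32.3 [ 0.5156 -0.2599  0.1521] F [-20.3   0.1  13.9] w0.0122 g50
adv 0.0502
```

```bash
python3 - <<'E'
from h import *
p=np.array([.4666,-.2707,.1522]); ctrl.movel(p+ex(PY)*.0505,max_speed=.05); ctrl.ungrasp(); q=pose()[:3,3]
ctrl.movel([q[0],q[1],.25],max_speed=.15); ctrl.pause(.3); st("up"); T=pose(); w=grab_frame("wrist"); cv2.imwrite("pics/w5.png",w)
E
```

```text
up t34.4 [ 0.5158 -0.2596  0.2494] F [ 0.5  0.4 -0. ] w0.0853 g0
```

View pics/w5.png

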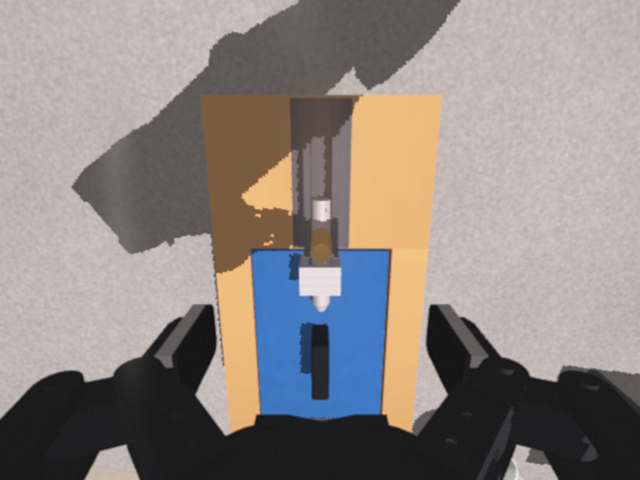

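The bolt nose shows past the keeper at (320,302), the knob is at (320,245) and the lid is flush.

```bash
python3 -c "
from station import ctrl, grab_frame, camera_info
print(ctrl.close_job())"
```

```text
the job is handed in; nothing more can be done
None
```

The lid is seated flush in the bin with the keeper towards the bolt, the bolt is fully home through it (about 50 mm of travel), the gripper is clear, and the job is handed in at about 34 s; the groceries were not touched.

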